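Find the rattling tin and hold it out over the lined tray

TASK

One of the three sealed tins was put away without padding, and a brass ball finial from the picture frame is loose in it; find out which by picking the tins up and giving each a few brisk end-to-end shakes just above its place, holding them lightly (the thin sheet dents) and standing every quiet one back upright where it came from. When you have the one that rattles, hold it out level and still over the middle of the wood-rimmed tray on the far side, a good hand's breadth clear above it so that a colleague can take it, and finish while still holding it there, in the air, in the gripper. The quiet tins must be left standing in their places; do not disturb the tools and other things on the table.

Things in the scene. Friction and masses are not known exactly. Their poses are not given: they have to be found in the camera images.
- tin_red: sealed aluminium tin, paper label and red dot on the lid, else identical to the other two; 116 mm long (own x) x 60 mm wide (own y) x 52 mm tall, flat sides, thin sheet: 25 to 45 N of grip holds it, some 70 N dents it. Origin: centre of its underside; z up. Weighs 0.18 to 0.9 kg, differently each time whatever is inside. The lid does not open
- tin_yellow: sealed aluminium tin, paper label and yellow dot on the lid, else identical to the other two; same size and axes as the red one. In one of the three (any) a loose 38 mm, 0.2 kg brass ball can roll 68 mm along the tin's x and 12 mm along its y; the other two are packed tight
- tin_blue: sealed aluminium tin, paper label and blue dot on the lid, else identical to the other two; same size and axes as the red one. Tipped end to end by 0.15 rad or more, or jerked along x, the ball runs to the other end and knocks, and while tipped lies at the low end, so the moment on the hand steps 0.13 N m from one end to the other. A quiet tin's balance never shifts
- tray: shallow birch tray with a dark foam lining, fixed on the table beyond the tins, 160 mm (own x) x 200 mm (own y), rim 20 mm tall, lining 10 mm above the table. Origin: centre of its underside; z up
- jar: small amber glass jar with a black cap, 38 mm across, 45 mm tall; loose, to be left alone. Origin: centre of its underside
- syringe: clear syringe lying down, along its own x, about 150 mm long, 16 mm thick; loose, to be left alone. Origin: centre of its underside
- spatula: spatula lying along its own x, about 150 mm long; loose, to be left alone. Origin: centre of its underside
- swabs: white pot of cotton swabs, 48 mm across, pot 36 mm tall, swabs to about 65 mm; loose, to be left alone. Origin: centre of its underside
- foam: white foam block 110 x 70 x 40 mm; loose, to be left alone. Origin: centre of its underside
- brush: brush lying along its own x, about 190 mm long; loose, to be left alone. Origin: centre of its underside
- weight: round brass weight with a knob, 50 mm across, 50 mm tall; loose, to be left alone. Origin: centre of its underside

How it is judged:
On the way, in this order (a step that is already met when the one before it is completed fails the run):
1. the tin with the loose ball, held off the table, is shaken so that the ball runs to its +x end (((distance between finial_c0 and tin_red below 0.065 m and height (world z) of tin_red above 0.02 m and contact force between tin_red and the fingers above 1 N and x of finial_c0 in the frame of tin_red above 0.027 m) or (distance between finial_c0 and tin_yellow below 0.065 m and height (world z) of tin_yellow above 0.02 m and contact force between tin_yellow and the fingers above 1 N and x of finial_c0 in the frame of tin_yellow above 0.027 m) or (distance between finial_c0 and tin_blue below 0.065 m and height (world z) of tin_blue above 0.02 m and contact force between tin_blue and the fingers above 1 N and x of finial_c0 in the frame of tin_blue above 0.027 m))).
2. still off the table, the ball is thrown across to the other end (((distance between finial_c0 and tin_red below 0.065 m and height (world z) of tin_red above 0.02 m and contact force between tin_red and the fingers above 1 N and x of finial_c0 in the frame of tin_red below -0.027 m) or (distance between finial_c0 and tin_yellow below 0.065 m and height (world z) of tin_yellow above 0.02 m and contact force between tin_yellow and the fingers above 1 N and x of finial_c0 in the frame of tin_yellow below -0.027 m) or (distance between finial_c0 and tin_blue below 0.065 m and height (world z) of tin_blue above 0.02 m and contact force between tin_blue and the fingers above 1 N and x of finial_c0 in the frame of tin_blue below -0.027 m))).
3. and back again (((distance between finial_c0 and tin_red below 0.065 m and height (world z) of tin_red above 0.02 m and contact force between tin_red and the fingers above 1 N and x of finial_c0 in the frame of tin_red above 0.027 m) or (distance between finial_c0 and tin_yellow below 0.065 m and height (world z) of tin_yellow above 0.02 m and contact force between tin_yellow and the fingers above 1 N and x of finial_c0 in the frame of tin_yellow above 0.027 m) or (distance between finial_c0 and tin_blue below 0.065 m and height (world z) of tin_blue above 0.02 m and contact force between tin_blue and the fingers above 1 N and x of finial_c0 in the frame of tin_blue above 0.027 m))).
At the end, for the whole second after the job is handed in: the rattling tin is held by the gripper, underside over 70 mm up, within 60 mm of the tray's centre seen from above, level within 0.2 rad, under 0.05 m/s; both quiet tins stand upright on the table, still, within 35 mm of where they started (((distance between finial_c0 and tin_red below 0.065 m and horizontal distance between tin_red and tray below 0.06 m and height (world z) of tin_red above 0.07 m and angle between tin_red's own z axis and vertical below 0.2 rad and linear speed of tin_red below 0.05 m/s and contact force between tin_red and the fingers above 2 N and distance of each of tin_yellow, tin_blue from where it was at the start of the episode below 0.035 m and angle between each of tin_yellow, tin_blue's own z axis and vertical below 0.1 rad and height (world z) of each of tin_yellow, tin_blue below 0.006 m and linear speed of each of tin_yellow, tin_blue below 0.02 m/s) or (distance between finial_c0 and tin_yellow below 0.065 m and horizontal distance between tin_yellow and tray below 0.06 m and height (world z) of tin_yellow above 0.07 m and angle between tin_yellow's own z axis and vertical below 0.2 rad and linear speed of tin_yellow below 0.05 m/s and contact force between tin_yellow and the fingers above 2 N and distance of each of tin_red, tin_blue from where it was at the start of the episode below 0.035 m and angle between each of tin_red, tin_blue's own z axis and vertical below 0.1 rad and height (world z) of each of tin_red, tin_blue below 0.006 m and linear speed of each of tin_red, tin_blue below 0.02 m/s) or (distance between finial_c0 and tin_blue below 0.065 m and horizontal distance between tin_blue and tray below 0.06 m and height (world z) of tin_blue above 0.07 m and angle between tin_blue's own z axis and vertical below 0.2 rad and linear speed of tin_blue below 0.05 m/s and contact force between tin_blue and the fingers above 2 N and distance of each of tin_red, tin_yellow from where it was at the start of the episode below 0.035 m and angle between each of tin_red, tin_yellow's own z axis and vertical below 0.1 rad and height (world z) of each of tin_red, tin_yellow below 0.006 m and linear speed of each of tin_red, tin_yellow below 0.02 m/s))); the arm keeps its last pose, push and grip.
It fails at once if a loose tool or other bystander is disturbed (moved more than 20 mm) (distance of any of jar, syringe, spatula, swabs, foam, brush, weight from where it was at the start of the episode above 0.02 m).
It fails at once if a tin is squeezed hard enough to dent (over about 70 N on each finger) (contact force between any of tin_red, tin_yellow, tin_blue and the fingers above 150 N).
It also fails if it takes over 72 s, if anything falls off the work surface, if the arm or the gripper's body presses on something with over 40 N, if the wrist force passes 120 N, or if a joint passes its speed limit or range.

ROBOT

A 6-joint arm with a two-finger parallel gripper is mounted at the origin on the work surface. World frame = base frame: x ahead of the robot, y to its left, z up, the work surface at z = 0. Lengths are in m, angles in rad, forces in N, time in s.
With the tool pointing down it reaches from about 0.325 to 0.75 m from the base axis. Payload 7.6 kg.
Tool frame: the origin (TCP) lies at the very end of the fingers, on their centre line; the grasp point (between the pads) lies 19 mm behind it; z points along the fingers, y is the direction in which the jaws open and shut (so a half turn about z gives the same grasp; the last joint's range is limited). The gripper opens to 85 mm and grips with 20 to 120 N. Pads are 22 mm wide; open, the fingers measure 114 mm over their backs; the gripper's body (76 mm by 85 mm) begins 54 mm behind the grasp point. The pads swing forward as they close: fully open they stand 13 mm farther back than shut.
Start: joints at [1.087, 0.052, 1.401, -0, 1.689, -0.07], TCP at [0.211, 0.481, 0.193] pointing down, gripper open.
Joint ranges: [-2.9, 2.9], [-0.91, 2.17], [0.12, 2.37], [-1.06, 4.2], [0.26, 2.73], [-2.93, 2.93]. Speed limits (rad/s): [2.57, 2.57, 3.01, 3.14, 3.14, 3.14].

INTERFACE

Orientations are given as a unit quaternion [x, y, z, w].
In Python, from plant import env, vision gives the robot as it stands. The module is installed in compiled form; this text tells all that it offers.
- The arm moves only by the tool servo_tool, never from a script. Its argument "targets" is a list of rows, each a list of 5 numbers: the opening in per cent of the stroke, from 0 (shut) to 100 (fully open), then the shift along the tool's x, y, z in m, then the turn about the tool's z in rad. A call has 1 to 20 rows; each row shifts and turns the pose as measured when the row begins, along the tool's axes as they then stand; what a row does not reach is not made up. A row lasts 1/8 s, in which the tool goes at most 62.5 mm and 10.7 degrees, less where a joint would pass 70% of its speed; a pose out of reach is approached as far as the arm can. A call with a gripper value outside its range is refused whole. The fingers move at their own pace and stop on an object; "squeeze" is the grip in N (left out, the last holds). Time passes only in rows, so rows that do not move let the fingers close. It gives the time, the measured TCP pose, the force and the opening at its end, in the units of the state.
- env.get_state(): the state, without advancing time (a new reading comes with each control period).
- vision.grab_frame(name): name is "side" or "top"; returns the picture (400x640x3 uint8, red, green, blue); there is no depth.
- vision.calibration(name): a dict with "fx", "fy", "cx", "cy" (pixels), "T" (4x4, takes a point from camera to world coordinates). Camera axes: x right, y down, z forward; pixel columns grow to the right and rows downward; lengths in m; the calibration is good to about 2 mm. A picture is of the moment at which its call begins. calibration takes no time and is no camera call.
- env.close_job(): hands the job in, once; it reports no verdict.
The state is a dict: "time_s": time; "joint_positions": joint angles; "joint_velocities": joint speeds; "joint_torque": joint torques, N m; "eef_pos": TCP position; "orientation": TCP orientation; "force": force on the tool from outside, world axes, zero at the start; "moment": the same for the moment, N m; "opening": finger opening in m.
Only numpy, scipy, OpenCV 4.12 (cv2) and the standard library are available. Lean on these libraries where they do the work, as an engineer would, in place of code of your own. Each camera call takes 0.05 s, during which the arm holds its last target. There are 200 camera calls.

## Working session

There is one attempt and no reset: what is moved stays moved. The work goes in short steps, Python scripts to look and compute and a tool call to move; the robot and the scene stay as the last step left them, time stands still between calls to the robot, and variables do not carry over. Pictures are saved under pics/ and viewed, about 8 in all and at most 12, crops included, and the job is handed in when it is done.

Besides the shell and the picture viewer there is one more tool, called after ">>>" by a JSON object that holds its "name" and its "arguments". servo_tool: Moves the arm, as the interface text tells. Its arguments: {"type":"object","properties":{"targets":{"type":"array"},"squeeze":{"type":"number"}},"required":["targets"]}

```bash
mkdir -p pics
python3 - <<'E'
from plant import env, vision
import cv2, numpy as np
for n in("top","side"):
    im=vision.grab_frame(n); cv2.imwrite(f"pics/{n}0.png",im[:,:,::-1])
    c=vision.calibration(n); print(n,c["fx"],c["fy"],c["cx"],c["cy"]); print(np.round(c["T"],4))
s=env.get_state(); print(s)
E
```

```text
top 432.3997938779894 432.3997938779894 318.53918432434585 201.209111400757
[[-0.029  -0.9974  0.0653  0.4905]
 [-0.9993  0.0306  0.023   0.01  ]
 [-0.0249 -0.0646 -0.9976  1.1745]
 [ 0.      0.      0.      1.    ]]
side 431.5773925178166 431.5773925178166 328.3570268998325 202.14874546437736
[[ 0.9473 -0.2381  0.2142  0.2532]
 [-0.3203 -0.7077  0.6297 -0.8209]
 [ 0.0017 -0.6652 -0.7467  1.0218]
 [ 0.      0.      0.      1.    ]]
{'time_s': 0.1, 'joint_positions': array([ 1.08670713e+00,  5.27807374e-02,  1.40161088e+00, -3.13909164e-06,
        1.68858314e+00, -7.02757024e-02]), 'joint_velocities': array([-2.04849348e-04, -2.38664891e-03, -1.58949104e-03, -4.60919015e-05,
       -2.20321103e-04, -1.56262890e-03]), 'joint_torque': array([ 1.05948784e-03, -3.82581997e+01, -3.60984457e+01, -1.20849554e-04,
        4.70545070e-03,  1.94919187e-05]), 'eef_pos': array([0.21092723, 0.48042411, 0.19265925]), 'orientation': array([ 2.05433739e-01,  9.78670783e-01, -6.65100965e-04, -1.87604729e-04]), 'force': array([0.72816665, 0.11810605, 0.24563185]), 'moment': array([-0.00492181, -0.04102355, -0.00115788]), 'opening': 0.08543489806866761}
```

View pics/top0.png

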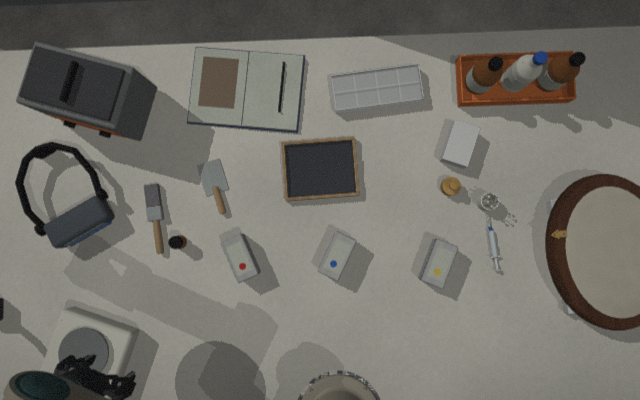

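View pics/side0.png

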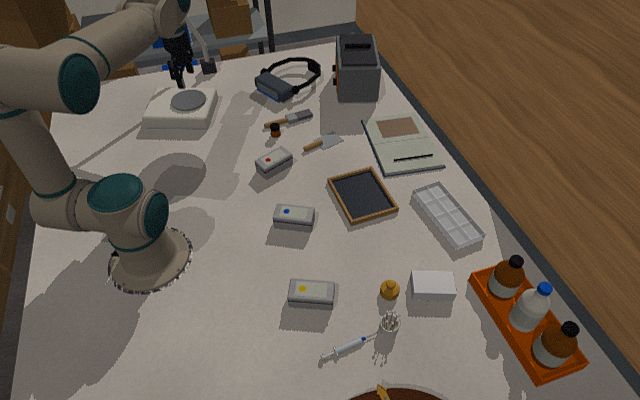

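The top view shows the tins at about (240,257) red, (337,255) blue and (439,262) yellow, with the tray at (320,168). The side view confirms this. Next I'll measure the lids.

```bash
cat > h.py <<'E'
from plant import env, vision
import cv2, numpy as np
def ray(n,u,v,z):
    c=vision.calibration(n); T=c["T"]
    d=T[:3,:3]@np.array([(u-c["cx"])/c["fx"],(v-c["cy"])/c["fy"],1]); o=T[:3,3]
    return (o+d*(z-o[2])/d[2])[:2]
E
python3 - <<'E'
from h import *
im=cv2.imread("pics/top0.png"); 
crop=im[220:300,200:480]; big=cv2.resize(crop,None,fx=2.8,fy=2.8,interpolation=cv2.INTER_CUBIC)
cv2.imwrite("pics/crop1.png",cv2.convertScaleAbs(big,alpha=1.5))
hsv=cv2.cvtColor(im,cv2.COLOR_BGR2HSV)
for n,(u,v) in dict(red=(240,257),blue=(337,255),yellow=(439,262)).items():
    sub=hsv[v-40:v+40,u-40:u+40]; print(n, hsv[v-15:v+16:5,u])
    for nm,(lo,hi) in dict(r=((0,150,80),(8,255,255)),b=((100,120,60),(125,255,255)),y=((20,150,80),(35,255,255))).items():
        m=cv2.inRange(sub,lo,hi); p=cv2.findNonZero(m)
        if p is not None: 
            c=p.reshape(-1,2).mean(0)+[u-40,v-40]; print(nm,len(p),c,ray("top",*c,.052))
print("hsv table",hsv[300,400],"tray",ray("top",320,168,.015),[ray("top",u,v,.02) for u,v in((282,143),(355,138),(358,195),(287,202))])
E
```

```text
red [[ 37  17 138]
 [ 41  19 144]
 [ 43  26 140]
 [ 37  16 140]
 [ 21  24 136]
 [  1 186 125]
 [ 38  22 140]]
r 22 [242.09090909 265.81818182] [0.40249416 0.23853141]
blue [[ 38  22 141]
 [ 40  16 143]
 [ 33  20 140]
 [ 40  17 136]
 [ 40  22 142]
 [ 38  15 138]
 [ 30  16 141]]
b 28 [333.21428571 263.5       ] [0.4020598  0.00267548]
yellow [[ 39  13 135]
 [ 37  17 139]
 [ 40  22 139]
 [ 41  20 138]
 [ 35  20 139]
 [ 23 154 154]
 [ 39  18 141]]
y 15 [436.8 271.4] [ 0.37483024 -0.26141891]
hsv table [ 30  18 145] tray [0.656104   0.03009441] [array([0.72683519, 0.13079842]), array([ 0.73373957, -0.06671721]), array([ 0.57943156, -0.06940026]), array([0.56651384, 0.12114002])]
```

View pics/crop1.png

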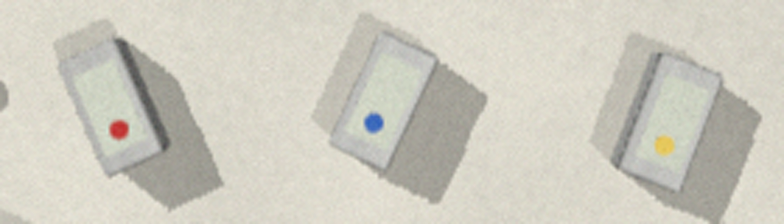

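The crop shows the lid corners clearly: red (60,63),(117,38),(163,148),(108,175); blue (383,32),(438,58),(385,168),(331,142); yellow (661,53),(721,74),(680,190),(622,163). The dots are at the near ends.

```bash
cat > m.py <<'E'
from h import *
from scipy.spatial.transform import Rotation as R
L=dict(red=[(60,63),(117,38),(163,148),(108,175)],blue=[(383,32),(438,58),(385,168),(331,142)],yellow=[(661,53),(721,74),(680,190),(622,163)])
def tins():
    o={}
    for n,c in L.items():
        w=np.array([ray("top",a/2.8+200-.3,b/2.8+220-.3,.052) for a,b in c])
        d=(w[0]+w[1]-w[2]-w[3]); o[n]=(w.mean(0),np.arctan2(d[1],d[0]),np.linalg.norm(d)/2,np.linalg.norm(w[0]+w[3]-w[1]-w[2])/2)
    return o
def to(x,y,z,yaw):
    """shift in tool axes and turn to reach x,y,z with tool x axis along yaw (mod pi), tool down"""
    s=env.get_state(); q=R.from_quat(s["orientation"]); p=s["eef_pos"]
    X=q.as_matrix()[:,0]; cur=np.arctan2(X[1],X[0]); t=-((yaw-cur+np.pi/2)%np.pi-np.pi/2)
    print("t",round(s["time_s"],2),"pos",p.round(4),"toolx",round(cur,3),"z",q.as_matrix()[:,2].round(3),"shift(tool)",q.inv().apply(np.array([x,y,z])-p).round(4),"turn",round(t,3),"q6",s["joint_positions"].round(3)[[0,5]],"F",s["force"].round(2),"M",s["moment"].round(3),"op",round(s["opening"],4))
E
python3 -c "
from m import *
for k,v in tins().items(): print(k,v[0].round(4),v[1:]); to(*v[0],.19,v[1])
"
```

```text
red [0.4241 0.2445] (np.float64(0.3857320960999912), np.float64(0.11149536784071232), np.float64(0.057102511540290224))
t 0.1 pos [0.2109 0.4804 0.1927] toolx 2.728 z [-0.001 -0.001 -1.   ] shift(tool) [-0.2901 -0.1303  0.0028] turn -0.8 q6 [ 1.087 -0.07 ] F [0.73 0.12 0.25] M [-0.005 -0.041 -0.001] op 0.0854
blue [ 0.4226 -0.0076] (np.float64(-0.47834361280132875), np.float64(0.11187046033870537), np.float64(0.05542333587527192))
t 0.1 pos [0.2109 0.4804 0.1927] toolx 2.728 z [-0.001 -0.001 -1.   ] shift(tool) [-0.3901 -0.3617  0.0031] turn 0.065 q6 [ 1.087 -0.07 ] F [0.73 0.12 0.25] M [-0.005 -0.041 -0.001] op 0.0854
yellow [ 0.3972 -0.269 ] (np.float64(-0.38507589688804716), np.float64(0.10956030784937715), np.float64(0.05746785865147161))
t 0.1 pos [0.2109 0.4804 0.1927] toolx 2.728 z [-0.001 -0.001 -1.   ] shift(tool) [-0.4719 -0.6112  0.0035] turn -0.029 q6 [ 1.087 -0.07 ] F [0.73 0.12 0.25] M [-0.005 -0.041 -0.001] op 0.0854
```

>>> {"name": "servo_tool", "arguments": {"targets": [[100,0,0,0,-0.16],[100,0,0,0,-0.16],[100,0,0,0,-0.16],[100,0,0,0,-0.16],[100,0,0,0,-0.16]], "squeeze": 35}}

```text
time_s: 0.72
eef_pos: [0.2104, 0.4793, 0.19]
orientation: [-0.204, 0.979, -0.003, -0.002]
force: [0.1, -0.6, 0.3]
opening: 0.0853
```

```bash
python3 -c "
from m import *
to(.4241,.2445,.19,.386)"
```

```text
t 0.72 pos [0.2104 0.4793 0.19  ] toolx -2.73 z [-0.003 -0.006 -1.   ] shift(tool) [-0.102  -0.3007  0.0007] turn 0.025 q6 [ 1.087 -0.895] F [ 0.13 -0.62  0.29] M [-0.005 -0.031  0.039] op 0.0853
```

>>> {"name": "servo_tool", "arguments": {"targets": [[100,-0.017,-0.05,0,0.012],[100,-0.017,-0.05,0,0.012],[100,-0.017,-0.05,0,0],[100,-0.017,-0.05,0,0],[100,-0.017,-0.05,0,0],[100,-0.017,-0.05,0,0],[100,0,0,0,0]]}}

```text
time_s: 1.6
eef_pos: [0.4245, 0.2337, 0.1872]
orientation: [-0.194, 0.981, -0.004, -0.005]
force: [-0.2, 1.3, -0.2]
opening: 0.0852
```

Run:
```python
from m import *
to(.4241,.2445,.10,.386)
im=cv2.cvtColor(vision.grab_frame("top"),cv2.COLOR_RGB2BGR)
cv2.imwrite("pics/t2.png",cv2.resize(im[210:310,180:310],None,fx=5,fy=5,interpolation=cv2.INTER_CUBIC))
```

```text
t 1.6 pos [0.4245 0.2337 0.1872] toolx -2.75 z [-0.007 -0.01  -1.   ] shift(tool) [-0.0046  0.0107  0.0871] turn 0.005 q6 [ 0.431 -1.532] F [-0.2   1.27 -0.21] M [ 0.066  0.014 -0.095] op 0.0852
```

>>> {"name": "servo_tool", "arguments": {"targets": [[100,-0.005,0.011,0.02,0],[100,0,0,0.045,0],[100,0,0,0.022,0],[100,0,0,0,0]]}}

```text
time_s: 2.15
eef_pos: [0.4208, 0.25, 0.0978]
orientation: [-0.198, 0.98, -0.003, -0.005]
force: [-0.6, 0.2, 0.5]
opening: 0.0857
```

```bash
python3 -c "
from m import *
to(.4241,.2445,.015,.386)"
```

```text
t 2.15 pos [0.4208 0.25   0.0978] toolx -2.744 z [-0.008 -0.008 -1.   ] shift(tool) [-0.0018 -0.006   0.0828] turn 0.012 q6 [ 0.463 -1.505] F [-0.65  0.18  0.49] M [ 0.004 -0.026  0.006] op 0.0857
```

>>> {"name": "servo_tool", "arguments": {"targets": [[100,-0.001,-0.003,0.02,0],[100,0,0,0.03,0],[100,0,0,0.02,0],[100,0,0,0.008,0],[100,0,0,0,0]]}}

```text
time_s: 2.78
eef_pos: [0.4237, 0.2518, 0.0244]
orientation: [-0.2, 0.98, -0.002, -0.001]
force: [-0.1, -0.1, 0.8]
opening: 0.0853
```

```bash
python3 -c "
from m import *
to(.4241,.2445,.015,.386)"
```

```text
t 2.77 pos [0.4237 0.2518 0.0244] toolx -2.739 z [-0.001 -0.003 -1.   ] shift(tool) [ 0.0024 -0.0068  0.0094] turn 0.017 q6 [ 0.463 -1.51 ] F [-0.06 -0.1   0.76] M [-0.042  0.014  0.036] op 0.0853
```

>>> {"name": "servo_tool", "arguments": {"targets": [[100,0.002,-0.006,0,0.016],[100,0,0,0.008,0],[100,0,0,0,0]]}}

```text
time_s: 3.15
eef_pos: [0.4255, 0.2458, 0.0184]
orientation: [-0.192, 0.981, -0.001, 0.001]
force: [0.7, -0.2, -0.5]
opening: 0.0854
```

>>> {"name": "servo_tool", "arguments": {"targets": [[40,0,0,0,0],[20,0,0,0,0],[0,0,0,0,0],[0,0,0,0,0],[0,0,0,0,0],[0,0,0,0,0]], "squeeze": 35}}

```text
time_s: 3.9
eef_pos: [0.4258, 0.2459, 0.0188]
orientation: [-0.192, 0.981, -0.001, 0.002]
force: [-0.3, -0.4, -0.3]
opening: -0.0005
```

```bash
python3 -c "
from m import *
to(.4241,.2445,.015,.386)"
```

```text
t 3.9 pos [0.4258 0.2459 0.0188] toolx -2.756 z [ 0.004 -0.001 -1.   ] shift(tool) [ 0.0021 -0.0007  0.0038] turn -0.0 q6 [ 0.451 -1.505] F [-0.29 -0.37 -0.31] M [ 0.068 -0.012  0.031] op -0.0005
```

The gripper closed on nothing, so I'm looking at the scene.

Run:
```python
from m import *
a=cv2.cvtColor(vision.grab_frame("top"),cv2.COLOR_RGB2BGR)[200:320,160:360]
b=cv2.cvtColor(vision.grab_frame("side"),cv2.COLOR_RGB2BGR)[80:240,180:380]
o=np.vstack([cv2.resize(a,(460,276)),cv2.resize(b,(460,316),interpolation=cv2.INTER_CUBIC)])
cv2.imwrite("pics/p3.png",cv2.convertScaleAbs(o,alpha=1.4))
```

```text
(no output)
```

View pics/p3.png

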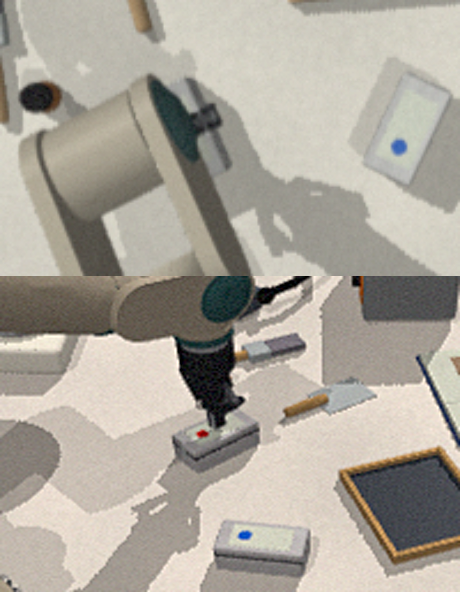

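Run:
```python
from m import *
s=env.get_state()
def proj(n,p):
    c=vision.calibration(n);q=np.linalg.inv(c["T"])@np.r_[p,1];return (c["fx"]*q[0]/q[2]+c["cx"],c["fy"]*q[1]/q[2]+c["cy"])
for n in("top","side"):
    print(n,[np.round(proj(n,s["eef_pos"]+[0,0,h]),1) for h in(0,.035,.06)])
for h in (.02,.052,.08): print(h,ray("top",249,251,h),ray("side",275.7,155.4,h))
i0=cv2.imread("pics/side0.png");i1=cv2.cvtColor(vision.grab_frame("side"),cv2.COLOR_RGB2BGR)
for im in(i0,i1):
    m=cv2.inRange(cv2.cvtColor(im,cv2.COLOR_BGR2HSV)[130:190,240:310],(0,150,80),(8,255,255));p=cv2.findNonZero(m)
    c=p.reshape(-1,2).mean(0)+[240,130];print(len(p),c,ray("side",*c,.052))
```

```text
top [array([241.7, 256.1]), array([239. , 256.9]), array([236.9, 257.5])]
side [array([275.1, 164. ]), array([274.1, 156.3]), array([273.4, 150.6])]
0.02 [0.43870906 0.22584958] [0.43795329 0.28580487]
0.052 [0.44014355 0.21986588] [0.43205231 0.25045396]
0.08 [0.44139872 0.21463013] [0.42688895 0.21952192]
10 [267.5 159.2] [0.40187641 0.24097915]
9 [267.44444444 159.22222222] [0.4016777  0.24093221]
```

Run:
```python
from m import *
s=env.get_state()
def proj(n,p):
    c=vision.calibration(n);q=np.linalg.inv(c["T"])@np.r_[p,1];return np.array((c["fx"]*q[0]/q[2]+c["cx"],c["fy"]*q[1]/q[2]+c["cy"]))
i1=cv2.cvtColor(vision.grab_frame("side"),cv2.COLOR_RGB2BGR); i0=cv2.imread("pics/side0.png")
def mk(im,p,x0,y0,f=6,w=65,h=80):
    o=cv2.resize(im[y0:y0+h,x0:x0+w],None,fx=f,fy=f,interpolation=cv2.INTER_CUBIC); o=cv2.convertScaleAbs(o,alpha=1.8)
    for dz,col in((0,(0,0,255)),(.05,(0,255,0))):
        q=(proj("side",p+np.array([0,0,dz]))-[x0,y0]+.5)*f; cv2.circle(o,tuple(int(t) for t in q),4,col,-1)
    return o
cv2.imwrite("pics/p4.png",np.hstack([mk(i1,s["eef_pos"],245,110),mk(i0,np.array([.211,.4804,.1927]),150,30)]))
```

```text
(no output)
```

View pics/p4.png

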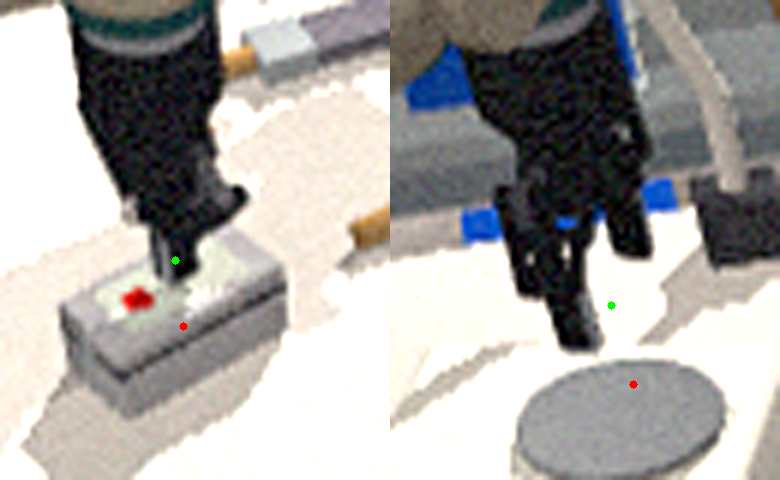

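In the picture the finger tips rest just above the lid. They are about 36 mm higher than the reported TCP, and the start picture shows the same offset. I'll open, go down in small steps and watch the force.

>>> {"name": "servo_tool", "arguments": {"targets": [[100,0,0,0,0],[100,0,0,0,0],[100,0,0,0,0],[100,0,0,0,0],[100,0.001,0,0.012,0],[100,0,0,0.008,0]]}}

```text
time_s: 4.85
eef_pos: [0.4251, 0.2456, -0.0021]
orientation: [-0.192, 0.981, -0.001, 0.002]
force: [-0.4, -0.2, 0.2]
opening: 0.0853
```

>>> {"name": "servo_tool", "arguments": {"targets": [[100,0,0,0.008,0],[100,0,0,0.006,0],[100,0,0,0.004,0],[100,0,0,0,0]]}}

```text
time_s: 5.35
eef_pos: [0.4243, 0.2451, -0.0228]
orientation: [-0.192, 0.981, -0.001, 0.001]
force: [-0.3, -0.3, 0.1]
opening: 0.0853
```

```bash
python3 -c "
from m import *
to(.4241,.2445,-.02,.386)"
```

```text
t 5.35 pos [ 0.4243  0.2451 -0.0228] toolx -2.756 z [ 0.002 -0.002 -1.   ] shift(tool) [ 0.0004 -0.0005 -0.0028] turn -0.0 q6 [ 0.45  -1.505] F [-0.31 -0.27  0.1 ] M [ 0.018 -0.048  0.049] op 0.0853
```

The reported z is now below the table with no contact, which confirms the offset. Now I'll grip gently.

>>> {"name": "servo_tool", "arguments": {"targets": [[60,0,0,-0.003,0],[0,0,0,0,0],[0,0,0,0,0],[0,0,0,0,0],[0,0,0,0,0],[0,0,0,0,0]], "squeeze": 35}}

```text
time_s: 6.1
eef_pos: [0.4248, 0.2462, -0.0185]
orientation: [-0.192, 0.981, -0.0, 0.002]
force: [-0.7, 0.3, -0.7]
opening: 0.0593
```

```bash
python3 -c "
from m import *
to(.4241,.2445,-.02,.386)"
```

```text
t 6.1 pos [ 0.4248  0.2462 -0.0185] toolx -2.756 z [ 0.004  0.    -1.   ] shift(tool) [ 0.0013 -0.0013  0.0015] turn -0.0 q6 [ 0.451 -1.505] F [-0.7   0.28 -0.68] M [0.152 0.087 0.046] op 0.0593
```

>>> {"name": "servo_tool", "arguments": {"targets": [[0,0,0,-0.02,0],[0,0,0,-0.025,0],[0,0,0,-0.01,0],[0,0,0,0,0],[0,0,0,0,0]]}}

```text
time_s: 6.72
eef_pos: [0.4201, 0.2429, 0.0309]
orientation: [-0.192, 0.981, -0.003, -0.005]
force: [-0.4, -0.8, -6.8]
opening: 0.0592
```

```bash
cat >> m.py <<'E'
def mom(n=6):
    """moment and force in tool axes, averaged"""
    r=[]
    for i in range(n):
        s=env.get_state(); Q=R.from_quat(s["orientation"]).inv(); r.append(np.r_[Q.apply(s["moment"]),Q.apply(s["force"])]); vision.grab_frame("top")
    r=np.array(r); print("t",round(s["time_s"],2),"My",r[:,1].round(3),"meanM",r[:,:3].mean(0).round(3),"F",r[:,3:].mean(0).round(2),"pos",s["eef_pos"].round(4),"op",round(s["opening"],4))
E
python3 -c "
from m import *
mom()"
```

```text
t 6.97 My [-0.027 -0.047 -0.02   0.042 -0.014 -0.023] meanM [-0.014 -0.015 -0.019] F [-0.22 -0.35  7.07] pos [0.4206 0.2433 0.0318] op 0.0595
```

>>> {"name": "servo_tool", "arguments": {"targets": [[0,0.04,0,0,0],[0,-0.06,0,0,0],[0,0.06,0,0,0],[0,-0.06,0,0,0],[0,0.06,0,0,0],[0,0,0,0,0]]}}

```text
time_s: 7.78
eef_pos: [0.3796, 0.2243, -0.0046]
orientation: [-0.191, 0.98, -0.017, -0.059]
force: [0.6, 0.4, -5.8]
opening: 0.0592
```

```bash
python3 -c "
from m import *
mom()"
```

```text
t 8.03 My [-0.199 -0.078 -0.24  -0.223 -0.219 -0.241] meanM [ 0.001 -0.2    0.006] F [-0.72 -0.    6.47] pos [0.3857 0.227  0.0017] op 0.0596
```

>>> {"name": "servo_tool", "arguments": {"targets": [[0,-0.05,0,0,0],[0,0.05,0,0,0],[0,-0.06,0,0,0],[0,0,0,0,0]]}}

```text
time_s: 8.57
eef_pos: [0.4207, 0.24, -0.0184]
orientation: [-0.191, 0.979, -0.02, -0.073]
force: [5.3, 2.7, 2.4]
opening: 0.0596
```

```bash
python3 -c "
from m import *
mom()"
```

```text
t 8.82 My [-1.593 -0.187 -0.203 -0.184 -0.217 -0.203] meanM [-0.079 -0.431  0.01 ] F [-2.11 -0.02  5.09] pos [ 0.4197  0.24   -0.0157] op 0.0596
```

>>> {"name": "servo_tool", "arguments": {"targets": [[0,0,0,-0.02,0],[0,0,0,-0.03,0],[0,0,0,-0.015,0],[0,0,0,0,0]]}}

```text
time_s: 9.38
eef_pos: [0.4292, 0.2448, 0.0524]
orientation: [-0.192, 0.979, -0.02, -0.069]
force: [-0.3, 0.9, -7.1]
opening: 0.0593
```

```bash
python3 -c "
from m import *
to(.4241,.2445,.04,.386);mom()"
```

```text
t 9.38 pos [0.4292 0.2448 0.0524] toolx -2.755 z [-0.128 -0.065 -0.99 ] shift(tool) [0.003  0.0018 0.013 ] turn 0.0 q6 [ 0.446 -1.512] F [-0.28  0.91 -7.08] M [ 0.097 -0.163  0.012] op 0.0593
t 9.62 My [-0.188 -0.238 -0.202 -0.213 -0.176 -0.192] meanM [-0.016 -0.202  0.005] F [-1.16  0.2   6.65] pos [0.4276 0.244  0.05  ] op 0.0592
```

>>> {"name": "servo_tool", "arguments": {"targets": [[0,-0.05,0,0,0],[0,0,0,0,0],[0,0,0,0,0]]}}

```text
time_s: 10.05
eef_pos: [0.4715, 0.2617, 0.0377]
orientation: [-0.192, 0.978, -0.021, -0.076]
force: [0.2, -0.5, -6.4]
opening: 0.0597
```

>>> {"name": "servo_tool", "arguments": {"targets": [[0,0.02,0,0,0],[0,0.02,0,0,0],[0,0.01,0,0,0],[0,0,0,0,0]]}}

```text
time_s: 10.55
eef_pos: [0.4234, 0.2423, 0.0469]
orientation: [-0.192, 0.978, -0.021, -0.075]
force: [0.7, -0.5, -7.0]
opening: 0.0593
```

```bash
python3 -c "
from m import *
to(.4241,.2445,.04,.386)"
```

```text
t 10.55 pos [0.4234 0.2423 0.0469] toolx -2.755 z [-0.139 -0.07  -0.988] shift(tool) [-0.0025  0.0019  0.0066] turn 0.0 q6 [ 0.446 -1.512] F [ 0.69 -0.49 -6.98] M [ 0.089 -0.285 -0.034] op 0.0593
```

>>> {"name": "servo_tool", "arguments": {"targets": [[0,-0.05,0,0,0],[0,0.05,0,0,0],[0,0,0,0,0],[0,0,0,0,0]]}}

```text
time_s: 11.05
eef_pos: [0.4216, 0.2412, 0.0337]
orientation: [-0.192, 0.977, -0.024, -0.087]
force: [0.5, 0.5, -6.8]
opening: 0.0593
```

>>> {"name": "servo_tool", "arguments": {"targets": [[0,0.05,0,0,0],[0,-0.05,0,0,0],[0,0,0,0,0],[0,0,0,0,0]]}}

```text
time_s: 11.55
eef_pos: [0.415, 0.238, 0.0326]
orientation: [-0.191, 0.977, -0.025, -0.09]
force: [0.0, 0.2, -7.0]
opening: 0.0593
```

```bash
python3 -c "
from m import *
to(.4241,.2445,.04,.386)"
```

```text
t 11.55 pos [0.415  0.238  0.0326] toolx -2.756 z [-0.167 -0.083 -0.982] shift(tool) [-0.0093  0.0025 -0.0094] turn -0.0 q6 [ 0.446 -1.512] F [ 0.02  0.2  -7.05] M [ 0.135 -0.292  0.008] op 0.0593
```

>>> {"name": "servo_tool", "arguments": {"targets": [[0,0,0,-0.01,0],[0,0.06,0,0,0],[0,0,0,0,0],[0,0,0,0,0]]}}

```text
time_s: 12.05
eef_pos: [0.3628, 0.2171, 0.0577]
orientation: [-0.192, 0.977, -0.024, -0.087]
force: [-0.0, -0.0, -6.7]
opening: 0.0595
```

>>> {"name": "servo_tool", "arguments": {"targets": [[0,-0.015,0,0,0],[0,-0.015,0,0,0],[0,-0.015,0,0,0],[0,-0.015,0,0,0],[0,0,0,0,0]]}}

```text
time_s: 12.68
eef_pos: [0.4259, 0.2431, 0.0527]
orientation: [-0.192, 0.978, -0.022, -0.081]
force: [-0.3, -0.3, -6.4]
opening: 0.0594
```

```bash
python3 -c "
from m import *
to(.4241,.2445,.04,.386);mom(4)"
```

```text
t 12.68 pos [0.4259 0.2431 0.0527] toolx -2.756 z [-0.15  -0.075 -0.986] shift(tool) [-0.001   0.0022  0.0127] turn -0.0 q6 [ 0.445 -1.512] F [-0.25 -0.28 -6.36] M [ 0.115 -0.264 -0.048] op 0.0594
t 12.82 My [-0.287 -0.305 -0.303 -0.361] meanM [-0.008 -0.314  0.022] F [-0.89  0.21  6.69] pos [0.4245 0.2426 0.0525] op 0.0591
```

>>> {"name": "servo_tool", "arguments": {"targets": [[0,0.06,0,0,0],[0,0,0,0,0],[0,-0.015,0,0,0],[0,-0.015,0,0,0],[0,-0.015,0,0,0],[0,-0.015,0,0,0],[0,0,0,0,0],[0,0.06,0,0,0],[0,0,0,0,0],[0,-0.015,0,0,0],[0,-0.015,0,0,0],[0,-0.015,0,0,0],[0,-0.015,0,0,0],[0,0,0,0,0]]}}

```text
time_s: 14.62
eef_pos: [0.4291, 0.2442, 0.0475]
orientation: [-0.191, 0.978, -0.023, -0.084]
force: [-0.3, 0.6, -6.7]
opening: 0.0596
```

```bash
python3 -c "
from m import *
to(.4241,.2445,.04,.386);mom(4)"
```

```text
t 14.62 pos [0.4291 0.2442 0.0475] toolx -2.756 z [-0.156 -0.078 -0.985] shift(tool) [0.0032 0.0022 0.0081] turn -0.0 q6 [ 0.445 -1.513] F [-0.26  0.61 -6.73] M [ 0.085 -0.202  0.004] op 0.0596
t 14.78 My [-0.22  -0.402 -0.167 -0.225] meanM [ 0.002 -0.253 -0.011] F [-1.6   0.21  6.67] pos [0.428  0.2439 0.0476] op 0.059
```

>>> {"name": "servo_tool", "arguments": {"targets": [[0,0.06,0,0,0],[0,0,0,0,0],[0,0,0,0,0],[0,0,0,0,0]]}}

```text
time_s: 15.32
eef_pos: [0.3694, 0.22, 0.0557]
orientation: [-0.192, 0.977, -0.024, -0.088]
force: [0.3, 0.3, -6.7]
opening: 0.0591
```

>>> {"name": "servo_tool", "arguments": {"targets": [[0,-0.015,0,0,0],[0,-0.015,0,0,0],[0,-0.015,0,0,0],[0,-0.015,0,0,0]]}}

```text
time_s: 15.82
eef_pos: [0.4288, 0.2443, 0.0462]
orientation: [-0.192, 0.977, -0.024, -0.085]
force: [0.4, 0.5, -7.8]
opening: 0.059
```

>>> {"name": "servo_tool", "arguments": {"targets": [[0,0,0,0,0],[0,0,0,0,0]]}}

```text
time_s: 16.08
eef_pos: [0.4299, 0.2446, 0.046]
orientation: [-0.191, 0.978, -0.024, -0.085]
force: [0.9, -0.0, -6.5]
opening: 0.0594
```

>>> {"name": "servo_tool", "arguments": {"targets": [[0,0,0,-0.04,0],[0,0,0,0,0],[0,0,0,0,0]]}}

```text
time_s: 16.45
eef_pos: [0.4346, 0.2471, 0.0841]
orientation: [-0.191, 0.977, -0.024, -0.087]
force: [-0.4, 0.3, -7.7]
opening: 0.0595
```

>>> {"name": "servo_tool", "arguments": {"targets": [[0,0,0,0.04,0],[0,0,0,0,0],[0,0,0,0,0]]}}

```text
time_s: 16.82
eef_pos: [0.4268, 0.2433, 0.0426]
orientation: [-0.191, 0.977, -0.024, -0.088]
force: [0.1, -0.5, -7.3]
opening: 0.0593
```

```bash
python3 -c "
from m import *
to(.4241,.2445,.04,.386);print(env.get_state()['joint_positions'].round(3))"
```

```text
t 16.82 pos [0.4268 0.2433 0.0426] toolx -2.756 z [-0.162 -0.081 -0.983] shift(tool) [0.0016 0.0022 0.0029] turn -0.0 q6 [ 0.445 -1.512] F [ 0.15 -0.5  -7.33] M [ 0.105 -0.299 -0.043] op 0.0593
[ 0.445  0.226  1.527 -0.003  1.57  -1.512]
```

>>> {"name": "servo_tool", "arguments": {"targets": [[0,0,0,-0.05,0],[0,0,0,0.05,0],[0,0,0,0,0],[0,0,0,0,0]]}}

```text
time_s: 17.32
eef_pos: [0.43, 0.2449, 0.0486]
orientation: [-0.192, 0.978, -0.023, -0.084]
force: [0.3, 0.6, -6.5]
opening: 0.0593
```

>>> {"name": "servo_tool", "arguments": {"targets": [[0,0,0,-0.03,0],[0,0,0,0,0],[0,0,0,0,0]]}}

```text
time_s: 17.7
eef_pos: [0.4363, 0.2479, 0.0814]
orientation: [-0.192, 0.978, -0.023, -0.082]
force: [-1.3, -0.8, -6.8]
opening: 0.0591
```

>>> {"name": "servo_tool", "arguments": {"targets": [[0,0,0,0.05,0],[0,0,0,-0.05,0],[0,0,0,0,0],[0,0,0,0,0]]}}

```text
time_s: 18.2
eef_pos: [0.4281, 0.244, 0.0709]
orientation: [-0.191, 0.977, -0.025, -0.092]
force: [-0.5, -0.9, -7.2]
opening: 0.0591
```

>>> {"name": "servo_tool", "arguments": {"targets": [[0,0.02,0,0,0],[0,0.04,0,0,0],[0,0.02,0,0,0],[0,0,0,0,0],[0,0,0,0,0]]}}

```text
time_s: 18.82
eef_pos: [0.355, 0.2144, 0.0852]
orientation: [-0.191, 0.977, -0.025, -0.09]
force: [-0.3, 0.1, -8.3]
opening: 0.0594
```

>>> {"name": "servo_tool", "arguments": {"targets": [[0,-0.02,0,0,0],[0,-0.04,0,0,0],[0,-0.02,0,0,0],[0,0,0,0,0],[0,0,0,0,0]]}}

```text
time_s: 19.45
eef_pos: [0.4324, 0.2456, 0.0682]
orientation: [-0.191, 0.977, -0.025, -0.09]
force: [-0.1, 0.3, -7.4]
opening: 0.0591
```

```bash
python3 -c "
from m import *
to(.4241,.2445,.04,.386);mom(4)"
```

```text
t 19.45 pos [0.4324 0.2456 0.0682] toolx -2.757 z [-0.167 -0.083 -0.983] shift(tool) [0.0027 0.0025 0.0291] turn -0.001 q6 [ 0.444 -1.513] F [-0.12  0.31 -7.43] M [ 0.157 -0.272  0.027] op 0.0591
t 19.6 My [-0.312 -0.294 -0.33  -0.251] meanM [-0.009 -0.297 -0.005] F [-1.22  0.63  7.02] pos [0.4322 0.2456 0.0687] op 0.0593
```

>>> {"name": "servo_tool", "arguments": {"targets": [[0,0.04,0,-0.045,0],[0,-0.04,0,0.045,0],[0,0,0,0,0],[0,0,0,0,0]]}}

```text
time_s: 20.15
eef_pos: [0.433, 0.2463, 0.074]
orientation: [-0.191, 0.978, -0.023, -0.085]
force: [-0.3, -0.0, -5.7]
opening: 0.0591
```

>>> {"name": "servo_tool", "arguments": {"targets": [[0,-0.03,0,-0.045,0],[0,0.03,0,0.045,0],[0,0,0,0,0],[0,0,0,0,0]]}}

```text
time_s: 20.65
eef_pos: [0.4277, 0.2441, 0.0729]
orientation: [-0.192, 0.977, -0.025, -0.089]
force: [0.1, -0.1, -6.9]
opening: 0.0593
```

>>> {"name": "servo_tool", "arguments": {"targets": [[0,0,0,-0.06,0],[0,0,0,0.06,0],[0,0,0,0,0],[0,0,0,0,0]]}}

```text
time_s: 21.15
eef_pos: [0.4278, 0.2443, 0.0803]
orientation: [-0.192, 0.977, -0.024, -0.089]
force: [0.5, 0.8, -5.9]
opening: 0.0593
```

```bash
python3 -c "
from m import *
to(.4241,.2445,.04,.386)"
```

```text
t 21.15 pos [0.4278 0.2443 0.0803] toolx -2.755 z [-0.165 -0.082 -0.983] shift(tool) [-0.0041  0.0021  0.0402] turn 0.0 q6 [ 0.446 -1.513] F [ 0.49  0.77 -5.92] M [ 0.148 -0.295  0.   ] op 0.0593
```

```bash
cat >> m.py <<'E'
def tog(x,y,z,yaw):
    "same, but for the real grasp point, 55 mm behind the reported TCP along tool z"
    s=env.get_state(); zv=R.from_quat(s["orientation"]).as_matrix()[:,2]
    print("g",(s["eef_pos"]-.055*zv).round(4),"tilt",round(float(np.arccos(-zv[2])),3)); to(*(np.array([x,y,z])+.055*zv),yaw)
E
python3 -c "
from m import *
mom(6);tog(.4246,.2462,.052,.386)"
```

```text
t 21.4 My [-0.329 -0.212 -0.311 -0.23  -0.266 -0.328] meanM [-0.028 -0.279  0.017] F [-0.93  0.54  7.07] pos [0.4268 0.2438 0.0784] op 0.0595
g [0.4359 0.2484 0.1323] tilt 0.189
t 21.45 pos [0.4267 0.2438 0.0783] toolx -2.755 z [-0.168 -0.083 -0.982] shift(tool) [-0.0039  0.0034  0.081 ] turn 0.0 q6 [ 0.446 -1.513] F [-0.04  0.13 -5.98] M [ 0.105 -0.263 -0.004] op 0.0594
```

>>> {"name": "servo_tool", "arguments": {"targets": [[0,-0.001,0.001,0.02,0],[0,-0.001,0.001,0.02,0],[0,-0.001,0.001,0.02,0],[0,-0.001,0,0.01,0],[0,0,0,0.005,0],[0,0,0,0,0]], "squeeze": 30}}

```text
time_s: 22.2
eef_pos: [0.4192, 0.243, 0.0049]
orientation: [-0.192, 0.977, -0.024, -0.088]
force: [0.2, -0.1, -7.9]
opening: 0.0591
```

```bash
python3 -c "
from m import *
tog(.4246,.2462,.0365,.386)"
```

```text
g [0.4282 0.2474 0.059 ] tilt 0.182
t 22.2 pos [0.4192 0.243  0.0049] toolx -2.755 z [-0.162 -0.081 -0.983] shift(tool) [-0.0004  0.0005  0.0228] turn 0.0 q6 [ 0.45  -1.508] F [ 0.16 -0.08 -7.9 ] M [ 0.122 -0.218 -0.044] op 0.0591
```

>>> {"name": "servo_tool", "arguments": {"targets": [[0,0,0,0.008,0],[0,0,0,0.006,0],[0,0,0,0.004,0]], "squeeze": 22}}

```text
time_s: 22.58
eef_pos: [0.4174, 0.242, -0.0124]
orientation: [-0.192, 0.977, -0.024, -0.086]
force: [-0.4, 0.8, -7.5]
opening: 0.0595
```

```bash
python3 -c "
from m import *
tog(.4246,.2462,.0365,.386)"
```

```text
g [0.4261 0.2463 0.0417] tilt 0.179
t 22.57 pos [ 0.4174  0.242  -0.0124] toolx -2.755 z [-0.159 -0.079 -0.984] shift(tool) [0.0005 0.0005 0.0054] turn 0.0 q6 [ 0.45  -1.508] F [-0.37  0.84 -7.55] M [ 0.143 -0.196 -0.011] op 0.0595
```

>>> {"name": "servo_tool", "arguments": {"targets": [[0,0,0,0.003,0],[0,0,0,0.003,0],[0,0,0,0.001,0],[0,0,0,0,0]]}}

```text
time_s: 23.08
eef_pos: [0.4168, 0.2417, -0.0171]
orientation: [-0.192, 0.977, -0.024, -0.086]
force: [-0.4, -0.7, -6.5]
opening: 0.0593
```

Run:
```python
from m import *
tog(.4246,.2462,.0365,.386)
im=cv2.cvtColor(vision.grab_frame("side"),cv2.COLOR_RGB2BGR)
cv2.imwrite("pics/p5.png",cv2.convertScaleAbs(cv2.resize(im[120:190,230:320],None,fx=6,fy=6,interpolation=cv2.INTER_CUBIC),alpha=1.6))
```

```text
g [0.4255 0.246  0.037 ] tilt 0.178
t 23.07 pos [ 0.4168  0.2417 -0.0171] toolx -2.755 z [-0.158 -0.079 -0.984] shift(tool) [0.0006 0.0005 0.0006] turn 0.001 q6 [ 0.45  -1.508] F [-0.39 -0.67 -6.51] M [ 0.12  -0.176  0.012] op 0.0593
```

View pics/p5.png

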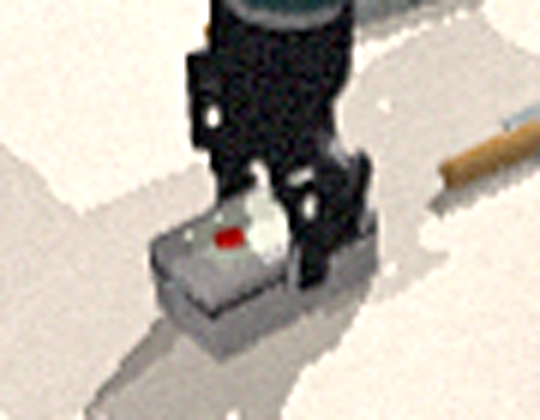

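>>> {"name": "servo_tool", "arguments": {"targets": [[0,0,0,-0.03,0],[0,0,0,0,0],[0,0.06,0,0,0],[0,0,0,0,0],[0,0,0,0,0],[0,0,0,0,0]], "squeeze": 35}}

```text
time_s: 23.88
eef_pos: [0.3607, 0.2188, 0.0139]
orientation: [-0.192, 0.977, -0.026, -0.093]
force: [0.2, 0.3, -7.3]
opening: 0.0593
```

```bash
python3 -c "
from m import *
mom(8);tog(.4246,.2462,.0365,.386)"
```

```text
t 24.23 My [-0.403 -0.382 -0.422 -0.411 -0.344 -0.339 -0.395 -0.344] meanM [ 0.008 -0.38   0.011] F [-1.    0.29  6.74] pos [0.3608 0.2188 0.0145] op 0.0593
g [0.3701 0.2235 0.0685] tilt 0.192
t 24.27 pos [0.3607 0.2188 0.0145] toolx -2.756 z [-0.171 -0.085 -0.982] shift(tool) [-0.064   0.0008  0.0201] turn -0.0 q6 [ 0.458 -1.5  ] F [ 0.32  0.87 -6.87] M [ 0.16  -0.343  0.009] op 0.0592
```

>>> {"name": "servo_tool", "arguments": {"targets": [[0,-0.06,0,0,0],[0,0,0,0,0],[0,0,0,0,0],[0,0,0,0,0]]}}

```text
time_s: 24.78
eef_pos: [0.4135, 0.2401, -0.0005]
orientation: [-0.192, 0.976, -0.026, -0.096]
force: [0.5, -0.0, -6.7]
opening: 0.0593
```

```bash
python3 -c "
from m import *
mom(8);tog(.4246,.2462,.0365,.386)"
```

```text
t 25.12 My [-0.278 -0.186 -0.235 -0.279 -0.284 -0.27  -0.249 -0.255] meanM [-0.021 -0.254 -0.008] F [-1.42  0.01  6.66] pos [ 0.4137  0.2402 -0.0005] op 0.0595
g [0.4235 0.2451 0.0533] tilt 0.2
t 25.18 pos [ 0.4137  0.2402 -0.0006] toolx -2.755 z [-0.178 -0.088 -0.98 ] shift(tool) [-0.0047  0.0008  0.0162] turn 0.0 q6 [ 0.45  -1.508] F [-0.01  0.09 -7.27] M [ 0.115 -0.297 -0.002] op 0.0592
```

The moment stepped by 0.126 N m between the two jerks, which fits the loose ball. I'll repeat to confirm.

>>> {"name": "servo_tool", "arguments": {"targets": [[0,0,0,-0.02,0],[0,0,0,0,0],[0,0.06,0,0,0],[0,0,0,0,0],[0,0,0,0,0],[0,0,0,0,0]]}}

```text
time_s: 25.92
eef_pos: [0.3581, 0.2176, 0.0258]
orientation: [-0.191, 0.976, -0.028, -0.101]
force: [-0.2, -0.5, -7.7]
opening: 0.0591
```

```bash
python3 -c "
from m import *
mom(8);tog(.4246,.2462,.0365,.386)"
```

```text
t 26.27 My [-0.439 -0.405 -0.454 -0.42  -0.434 -0.366 -0.395 -0.383] meanM [-0.011 -0.412  0.011] F [-1.63 -0.09  6.98] pos [0.3579 0.2175 0.0259] op 0.0594
g [0.3682 0.2226 0.0797] tilt 0.211
t 26.32 pos [0.3579 0.2175 0.0259] toolx -2.756 z [-0.187 -0.093 -0.978] shift(tool) [-0.0688  0.0011  0.0295] turn -0.0 q6 [ 0.458 -1.5  ] F [ 0.5   0.35 -6.74] M [ 0.171 -0.376  0.024] op 0.0593
```

>>> {"name": "servo_tool", "arguments": {"targets": [[0,-0.06,0,0,0],[0,0,0,0,0],[0,0,0,0,0],[0,0,0,0,0]]}}

```text
time_s: 26.82
eef_pos: [0.4104, 0.2387, 0.0098]
orientation: [-0.191, 0.975, -0.029, -0.106]
force: [-0.3, 0.1, -6.6]
opening: 0.0594
```

```bash
python3 -c "
from m import *
mom(8);tog(.4246,.2462,.0365,.386)"
```

```text
t 27.18 My [-0.297 -0.271 -0.331 -0.344 -0.3   -0.291 -0.313 -0.27 ] meanM [-0.002 -0.302  0.013] F [-1.34  0.07  6.92] pos [0.4108 0.2389 0.0098] op 0.0597
g [0.4215 0.2442 0.0634] tilt 0.219
t 27.23 pos [0.4108 0.2388 0.0097] toolx -2.756 z [-0.195 -0.097 -0.976] shift(tool) [-0.0094  0.0011  0.0254] turn -0.0 q6 [ 0.45  -1.508] F [ 0.01  0.26 -7.09] M [ 0.147 -0.295 -0.008] op 0.0593
```

>>> {"name": "servo_tool", "arguments": {"targets": [[0,0,0,-0.03,0],[0,0,0,-0.03,0],[0,0,0,0,0],[0,0,0,0,0],[0,0.06,0,0,0],[0,0,0,0,0],[0,0,0,0,0],[0,0,0,0,0],[0,0,0,0,0],[0,-0.06,0,0,0],[0,0,0,0,0],[0,0,0,0,0],[0,0,0,0,0],[0,0,0,0,0],[0,0.06,0,0,0],[0,0,0,0,0],[0,0,0,0,0],[0,0,0,0,0]]}}

```text
time_s: 29.48
eef_pos: [0.3599, 0.2187, 0.0708]
orientation: [-0.191, 0.974, -0.032, -0.117]
force: [-0.7, 0.4, -6.6]
opening: 0.0594
```

```bash
python3 -c "
from m import *
mom(5);tog(.4246,.2462,.12,.386)"
```

```text
t 29.68 My [-0.485 -0.445 -0.434 -0.442 -0.499] meanM [-0.013 -0.461  0.014] F [-1.99  0.58  6.96] pos [0.3596 0.2185 0.0702] op 0.0589
g [0.3714 0.2244 0.1234] tilt 0.245
t 29.73 pos [0.3595 0.2184 0.0701] toolx -2.756 z [-0.217 -0.107 -0.97 ] shift(tool) [-0.0566  0.0001 -0.0106] turn -0.001 q6 [ 0.458 -1.5  ] F [-0.19  0.54 -7.44] M [ 0.246 -0.367 -0.036] op 0.0593
```

>>> {"name": "servo_tool", "arguments": {"targets": [[0,-0.06,0,0,0],[0,0,0,0,0],[0,0,0,0,0],[0,0,0,0,0],[0,0,0,0,0]]}}

```text
time_s: 30.35
eef_pos: [0.4124, 0.2398, 0.0525]
orientation: [-0.191, 0.974, -0.033, -0.121]
force: [-0.7, 0.3, -7.0]
opening: 0.0594
```

Run:
```python
from m import *
mom(5);tog(.4246,.2462,.18,.386)
# tray centre from the rim colour in the first top view
im=cv2.imread("pics/top0.png"); hsv=cv2.cvtColor(im,cv2.COLOR_BGR2HSV)[125:215,270:370]
m=cv2.inRange(hsv,(8,70,60),(25,255,255)); c,_=cv2.findContours(m,cv2.RETR_EXTERNAL,cv2.CHAIN_APPROX_SIMPLE); c=max(c,key=cv2.contourArea)
r=cv2.minAreaRect(c); print(r); print("tray",ray("top",r[0][0]+270,r[0][1]+125,.02))
```

```text
t 30.55 My [-0.339 -0.387 -0.313 -0.359 -0.343] meanM [-0.039 -0.348  0.016] F [-1.59  0.06  6.57] pos [0.4125 0.2399 0.0521] op 0.0593
g [0.4248 0.2459 0.1052] tilt 0.252
t 30.6 pos [0.4125 0.2399 0.052 ] toolx -2.756 z [-0.224 -0.111 -0.968] shift(tool) [ 0.0187 -0.001  -0.0724] turn -0.001 q6 [ 0.451 -1.508] F [-0.4  -0.14 -7.6 ] M [ 0.16  -0.318 -0.043] op 0.0597
((49.635047912597656, 43.414329528808594), (58.682159423828125, 74.01590728759766), 85.68397521972656)
tray [0.65429997 0.0310217 ]
```

>>> {"name": "servo_tool", "arguments": {"targets": [[0,0.005,0,-0.018,0],[0,0.005,0,-0.02,0],[0,0.005,0,-0.015,0],[0,0,0,-0.008,0],[0,0,0,0,0],[0,0,0,0,0]]}}

```text
time_s: 31.35
eef_pos: [0.4128, 0.2413, 0.1202]
orientation: [-0.191, 0.974, -0.033, -0.121]
force: [-0.3, 0.2, -7.3]
opening: 0.0591
```

```bash
python3 -c "
from m import *
tog(.6543,.031,.165,.386)"
```

```text
g [0.4251 0.2474 0.1735] tilt 0.25
t 31.35 pos [0.4128 0.2413 0.1202] toolx -2.756 z [-0.222 -0.11  -0.969] shift(tool) [-0.1291 -0.2871 -0.019 ] turn -0.001 q6 [ 0.453 -1.506] F [-0.29  0.18 -7.27] M [ 0.179 -0.321  0.011] op 0.0591
```

>>> {"name": "servo_tool", "arguments": {"targets": [[0,-0.006,-0.014,-0.001,0],[0,-0.012,-0.026,-0.002,0],[0,-0.013,-0.029,-0.002,0],[0,-0.013,-0.029,-0.002,0],[0,-0.013,-0.029,-0.002,0],[0,-0.013,-0.029,-0.002,0],[0,-0.012,-0.026,-0.002,0],[0,-0.006,-0.014,-0.001,0],[0,0,0,0,0],[0,0,0,0,0]]}}

```text
time_s: 32.6
eef_pos: [0.5737, 0.0833, 0.1071]
orientation: [-0.19, 0.973, -0.033, -0.127]
force: [0.1, 0.4, -7.2]
opening: 0.0595
```

```bash
python3 -c "
from m import *
tog(.6543,.031,.165,.386)"
```

```text
g [0.5866 0.0895 0.1602] tilt 0.263
t 32.6 pos [0.5737 0.0833 0.1071] toolx -2.757 z [-0.235 -0.112 -0.966] shift(tool) [-0.0382 -0.0798 -0.014 ] turn -0.002 q6 [ 0.126 -1.842] F [ 0.14  0.41 -7.16] M [ 0.183 -0.301 -0.043] op 0.0595
```

>>> {"name": "servo_tool", "arguments": {"targets": [[0,-0.006,-0.013,-0.003,0],[0,-0.012,-0.025,-0.005,0],[0,-0.01,-0.02,-0.004,0],[0,-0.006,-0.013,-0.002,0],[0,-0.003,-0.006,-0.001,0],[0,0,0,0,0],[0,0,0,0,0],[0,0,0,0,0]]}}

```text
time_s: 33.6
eef_pos: [0.6419, 0.0277, 0.1146]
orientation: [-0.193, 0.972, -0.033, -0.126]
force: [0.0, -0.7, -7.0]
opening: 0.0595
```

Run:
```python
from m import *
tog(.6543,.031,.165,.386)
a=cv2.cvtColor(vision.grab_frame("side"),cv2.COLOR_RGB2BGR); cv2.imwrite("pics/side6.png",a)
b=cv2.cvtColor(vision.grab_frame("top"),cv2.COLOR_RGB2BGR); cv2.imwrite("pics/top6.png",b)
o=np.hstack([cv2.resize(a[60:210,290:420],(468,540),interpolation=cv2.INTER_CUBIC),cv2.resize(b[110:290,230:340],(330,540),interpolation=cv2.INTER_CUBIC)])
cv2.imwrite("pics/p6.png",cv2.convertScaleAbs(o,alpha=1.5))
```

```text
g [0.6547 0.0339 0.1677] tilt 0.262
t 33.6 pos [0.6419 0.0277 0.1146] toolx -2.751 z [-0.233 -0.113 -0.966] shift(tool) [ 0.0007 -0.0025  0.003 ] turn 0.004 q6 [ 0.037 -1.948] F [ 0.01 -0.65 -6.97] M [ 0.139 -0.34   0.017] op 0.0595
```

View pics/p6.png

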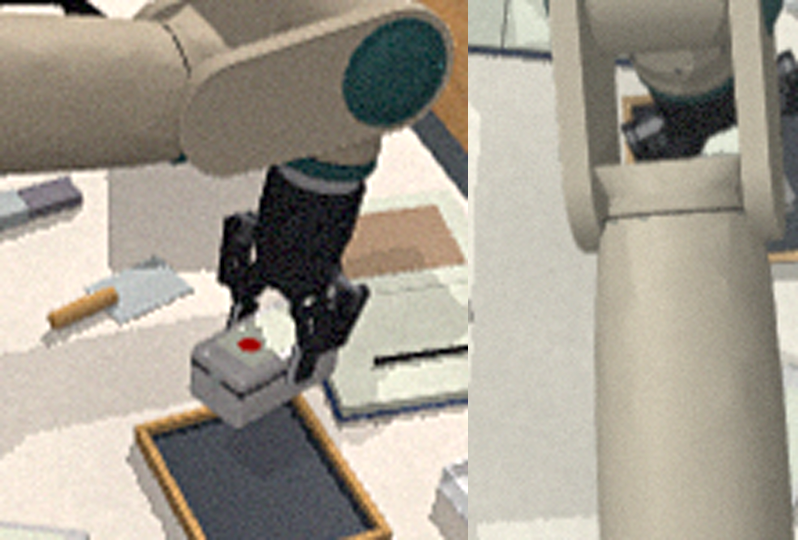

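Run:
```python
import cv2
a=cv2.imread("pics/side6.png")
cv2.imwrite("pics/p7.png",cv2.convertScaleAbs(cv2.resize(a[140:185,335:390],None,fx=12,fy=12,interpolation=cv2.INTER_CUBIC),alpha=1.5))
```

```text
(no output)
```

View pics/p7.png

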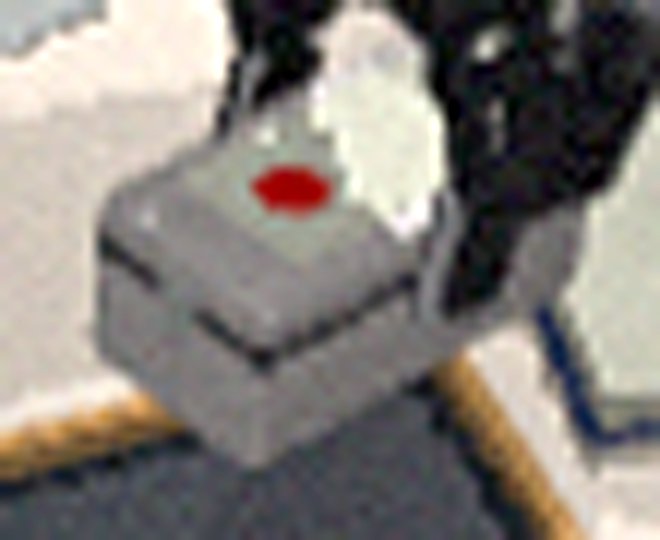

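Run:
```python
from m import *
from scipy.optimize import least_squares
c=vision.calibration("side"); Ti=np.linalg.inv(c["T"])
pr=lambda p:(lambda q:np.array([c["fx"]*q[0]/q[2]+c["cx"],c["fy"]*q[1]/q[2]+c["cy"]]))(Ti@np.r_[p,1])
obs=np.array([(255,468),(562,300),(105,350)])/12+[335,140]-.46
loc=np.array([(-.058,-.03,0),(.058,-.03,0),(-.058,.03,0)])
def f(v): 
    M=R.from_euler("zy",[v[4],v[3]]).as_matrix(); return np.concatenate([pr(v[:3]+M@l)-o for l,o in zip(loc,obs)])
r=least_squares(f,[.654,.031,.13,0,.39]); print(r.x.round(3),r.fun.round(2))
for n in("side","top"):
  a=cv2.imread(f"pics/{n}0.png").astype(int);b=cv2.imread(f"pics/{n}6.png").astype(int)
  print(n,[ (k,abs(a-b)[y-18:y+18,x-22:x+22].mean().round(1)) for k,(x,y) in (dict(blue=(294,216),yel=(311,293),jar=(275,131),spat=(323,143),brush=(290,120)) if n=="side" else dict(yel=(439,262),jar=(177,242),spat=(215,188),brush=(155,215))).items()])
```

```text
[0.693 0.123 0.037 0.068 0.373] [-0.03  0.27 -0.07 -0.06  0.1  -0.22]
side [('blue', np.float64(10.9)), ('yel', np.float64(21.3)), ('jar', np.float64(11.9)), ('spat', np.float64(10.9)), ('brush', np.float64(18.4))]
top [('yel', np.float64(22.8)), ('jar', np.float64(8.0)), ('spat', np.float64(7.9)), ('brush', np.float64(7.6))]
```

Run:
```python
from m import *
from scipy.optimize import least_squares
c=vision.calibration("side"); Ti=np.linalg.inv(c["T"])
pr=lambda p:(lambda q:np.array([c["fx"]*q[0]/q[2]+c["cx"],c["fy"]*q[1]/q[2]+c["cy"]]))(Ti@np.r_[p,1])
obs=np.array([(255,468),(562,300),(105,350)])/12+[335,140]-.46
loc=np.array([(-.058,-.03,0),(.058,-.03,0),(-.058,.03,0)])
def f(v):
    M=R.from_euler("zy",[v[4],v[3]]).as_matrix(); return np.r_[np.concatenate([pr(v[:3]+M@l)-o for l,o in zip(loc,obs)]),(v[:3]-[.655,.034,.131])/.005]
r=least_squares(f,[.654,.031,.13,0,.39]); print(r.x.round(3),r.fun.round(2))
```

```text
[0.652 0.036 0.13  0.17  0.45 ] [ 0.98  0.78  0.7  -0.01 -1.25 -0.84 -0.65  0.3  -0.24]
```

View pics/side6.png

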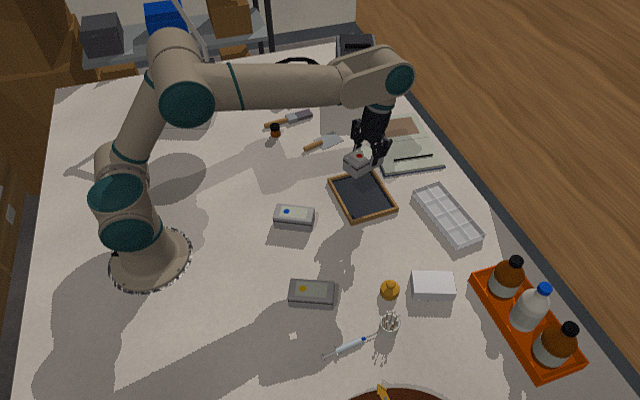

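Blue, yellow and the bystanders stand as before. The tin's own tilt is uncertain, between 0.07 and 0.17 rad. I'll lower it lightly onto the lining so it pivots level between the pads, then raise it again.

>>> {"name": "servo_tool", "arguments": {"targets": [[0,-0.003,-0.001,0.012,0],[0,-0.005,0,0.02,0],[0,-0.006,0,0.022,0],[0,-0.006,0,0.022,0],[0,-0.004,0,0.014,0],[0,-0.001,0,0.005,0],[0,0,0,0,0]], "squeeze": 26}}

```text
time_s: 34.58
eef_pos: [0.6414, 0.0253, 0.0102]
orientation: [-0.194, 0.972, -0.033, -0.127]
force: [0.0, 0.1, -5.9]
opening: 0.0591
```

```bash
python3 -c "
from m import *
tog(.6543,.031,.047,.386)"
```

```text
g [0.6543 0.0315 0.0633] tilt 0.264
t 34.58 pos [0.6414 0.0253 0.0102] toolx -2.751 z [-0.235 -0.113 -0.965] shift(tool) [-0.004  -0.0002  0.0158] turn 0.005 q6 [ 0.034 -1.932] F [ 0.03  0.11 -5.9 ] M [ 0.13  -0.335 -0.016] op 0.0591
```

>>> {"name": "servo_tool", "arguments": {"targets": [[0,-0.002,0,0.006,0],[0,-0.001,0,0.004,0],[0,0,0,0,0]]}}

```text
time_s: 34.95
eef_pos: [0.643, 0.0253, 0.0011]
orientation: [-0.194, 0.972, -0.033, -0.126]
force: [-0.7, 0.3, -6.1]
opening: 0.0592
```

```bash
python3 -c "
from m import *
tog(.6543,.031,.0465,.386)"
```

```text
g [0.6557 0.0315 0.0543] tilt 0.26
t 34.95 pos [0.643  0.0253 0.0011] toolx -2.751 z [-0.231 -0.113 -0.966] shift(tool) [-0.0006  0.0002  0.0079] turn 0.005 q6 [ 0.034 -1.931] F [-0.68  0.34 -6.1 ] M [ 0.157 -0.303 -0.066] op 0.0592
```

>>> {"name": "servo_tool", "arguments": {"targets": [[0,-0.001,0,0.003,0],[0,-0.001,0,0.002,0],[0,0,0,0.001,0]]}}

```text
time_s: 35.33
eef_pos: [0.6438, 0.0254, -0.0037]
orientation: [-0.194, 0.973, -0.033, -0.125]
force: [-2.7, -0.4, 0.1]
opening: 0.0594
```

```bash
python3 -c "
from m import *
tog(.6543,.031,.0465,.386)"
```

```text
g [0.6565 0.0316 0.0495] tilt 0.259
t 35.33 pos [ 0.6438  0.0254 -0.0037] toolx -2.751 z [-0.23  -0.113 -0.967] shift(tool) [0.0014 0.0003 0.0035] turn 0.005 q6 [ 0.034 -1.93 ] F [-2.72 -0.43  0.07] M [0.246 0.232 0.083] op 0.0594
```

>>> {"name": "servo_tool", "arguments": {"targets": [[0,0,0,0.002,0],[0,0,0,0.001,0]]}}

```text
time_s: 35.58
eef_pos: [0.6439, 0.0253, -0.0038]
orientation: [-0.194, 0.973, -0.033, -0.124]
force: [-3.5, -0.1, 1.1]
opening: 0.0593
```

```bash
python3 -c "
from m import *
tog(.6543,.031,.0465,.386)"
```

```text
g [0.6564 0.0315 0.0494] tilt 0.257
t 35.58 pos [ 0.6439  0.0253 -0.0038] toolx -2.751 z [-0.228 -0.113 -0.967] shift(tool) [0.0014 0.0004 0.0033] turn 0.005 q6 [ 0.034 -1.93 ] F [-3.55 -0.11  1.05] M [0.389 0.362 0.11 ] op 0.0593
```

>>> {"name": "servo_tool", "arguments": {"targets": [[0,0,0,0.004,0],[0,0,0,0.003,0],[0,0,0,0.002,0]], "squeeze": 22}}

```text
time_s: 35.95
eef_pos: [0.6436, 0.025, -0.005]
orientation: [-0.194, 0.973, -0.033, -0.121]
force: [-6.2, 0.5, 4.4]
opening: 0.0595
```

```bash
python3 -c "
from m import *
tog(.6543,.031,.0465,.386)"
```

```text
g [0.6558 0.0311 0.0483] tilt 0.251
t 35.95 pos [ 0.6436  0.025  -0.005 ] toolx -2.75 z [-0.222 -0.112 -0.969] shift(tool) [0.0009 0.0005 0.0021] turn 0.005 q6 [ 0.033 -1.931] F [-6.21  0.53  4.42] M [0.54  0.648 0.12 ] op 0.0595
```

>>> {"name": "servo_tool", "arguments": {"targets": [[0,0.003,0,-0.01,0],[0,0.005,0,-0.02,0],[0,0.006,0,-0.022,0],[0,0.006,0,-0.022,0],[0,0.005,0,-0.02,0],[0,0.003,0,-0.012,0],[0,0.001,0,-0.005,0],[0,0,0,0,0],[0,0,0,0,0],[0,0,0,0,0],[0,0,0,0,0],[0,0,0,0,0]], "squeeze": 35}}

```text
time_s: 37.45
eef_pos: [0.6412, 0.026, 0.1109]
orientation: [-0.194, 0.973, -0.034, -0.123]
force: [0.1, 0.4, -7.5]
opening: 0.0594
```

Run:
```python
from m import *
tog(.6543,.031,.165,.386); mom(4)
a=cv2.cvtColor(vision.grab_frame("side"),cv2.COLOR_RGB2BGR)
cv2.imwrite("pics/p8.png",cv2.convertScaleAbs(cv2.resize(a[130:230,310:420],None,fx=5.5,fy=5.5,interpolation=cv2.INTER_CUBIC),alpha=1.5))
print(env.get_state()["joint_velocities"].round(4))
```

```text
g [0.6536 0.0323 0.1641] tilt 0.256
t 37.45 pos [0.6412 0.026  0.1109] toolx -2.751 z [-0.227 -0.113 -0.967] shift(tool) [ 0.0001 -0.0014 -0.0009] turn 0.004 q6 [ 0.035 -1.949] F [ 0.1   0.35 -7.51] M [ 0.117 -0.284 -0.069] op 0.0594
t 37.6 My [-0.305 -0.384 -0.331 -0.355] meanM [-0.006 -0.344  0.03 ] F [-1.59  0.49  7.06] pos [0.6413 0.0261 0.1111] op 0.0593
[ 0.0003 -0.0012 -0.0011 -0.001   0.0023 -0.0004]
```

View pics/p8.png

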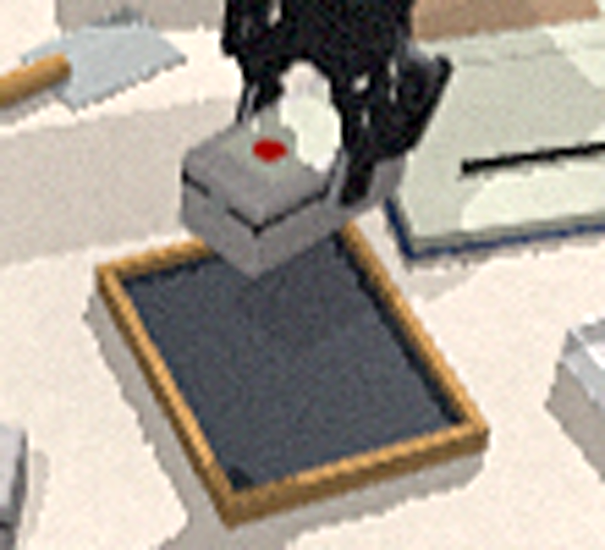

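The picture shows the red tin held level and still above the tray. The near bottom corner is at about (255,277) in the crop, the underside is about 0.13 m up, and it is centred over the tray. I'm handing in.

```bash
python3 -c "
from plant import env
env.close_job()"
```

```text
the job is handed in; nothing more can be done
```

The red tin is the one that rattles. I handed the job in with it held in the gripper at 35 N over the middle of the tray, after about 37.7 s.

- **How I know it is red:** brisk end-to-end jerks moved the wrist moment back and forth by 0.11–0.13 N m in three separate in/out pairs. The task gives 0.13 N m for the ball changing ends. Because of this I never picked up the blue and yellow tins. In the later side picture they and the bystanders in view stood as at the start; the brush and jar I checked only by eye.
- **Final hold:** the tin is about 2 mm from my estimate of the tray's centre, with its underside about 0.13 m up. The joints were practically at rest (0.002 rad/s or less).

Four things went differently from plan:
- **Reported tool tip:** it lies about 36 mm lower than the real finger tips, so the first grip closed on air above the lid. I corrected for this from the camera.
- **First shakes:** they tipped the tool by about 0.15 rad and let the tin sink to the table, which it touched lightly. The tool is still tilted about 0.26 rad at the end.
- **Levelling on the tray:** to level the tin, I rested it lightly on the tray lining so it pivoted between the pads, then raised it again.
- **Tilt readings disagreed:** before levelling, two camera fits gave 0.07 and 0.17 rad, while the touch on the lining suggested about 0.08 rad. I estimate about 0.03–0.05 rad now. The last picture looked level, but I did not measure it again.

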